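# Pin the specimen box to its dock and hold its lid open

### The job

Take the lock pin with the tall cylindrical head out of the pin stand and push it fully home, down through the specimen box's lug and the dock's lug below it, so that the box cannot shift. Then lift the self-closing lid by its bar handle to 60 degrees from shut and keep holding it still there: the job finishes with you holding the lid, and nothing else propping it. Leave the lid shut until the pin is home, and leave the other things on the bench where they are.

Things in the scene. Friction and masses are not known exactly. Their poses are not given: they have to be found in the camera images.
- case: Grey specimen box full of capped tubes, 170 (x) by 200 (y) mm, rim 100 mm above the bench, fixed in a dark steel dock. Origin on the bench under its centre; x points from the handle side (towards the robot) to the hinge side, y to the side with the lugs, z up. Two lug plates, 50 mm wide in x, stick out of the +y side to 175 mm from the centre, one above the other (see lug_hole).
- lug_hole (a point): Centre of the mouth of the hole in the box's aluminium lug (14 mm thick, top 60 mm above the bench), at (-30, 145, 60) mm in the box's frame, 45 mm out from its side wall. The vertical hole, 13 mm in diameter with a 2 mm chamfer, goes on in line through the dock's steel lug (15 mm thick, top 30 mm above the bench).
- lid (a joint): Lid angle: 0 = shut, grows as the lid opens upward, in rad; stop at 1.4. The hinge runs along the box's y at its far (+x) rim. Weight (about 0.35 kg) and a light spring shut it from any angle: lifting at the bar takes 1.5 to 3 N.
- lid_bar (a point): Middle of the lid's round aluminium bar handle, 12 mm thick, 110 mm long with an arm at each end, parallel to the hinge, 217 mm from it and 45 mm ahead of the lid's front edge, in the lid's plane; 104 mm above the bench when shut. The white lid panel is 206 mm wide, 8 mm thick. The round bar can turn between fingers as the lid swings.
- lid_hinge (a point): Middle of the lid's hinge line, 100 mm above the bench; axes as the box's when the lid is shut, turning with the lid.
- stand: Fixed grey plastic block, 60 (x) by 140 (y) by 56 mm high, origin under its centre, with two 13 mm holes in its top, 40 mm either side of the centre along y; a steel pin stands in each, head up.
- pin_head (a point): Centre of the lock pin's head: a plain cylinder 22 mm in diameter and 40 mm tall, with dark grooves, standing on the stand with its underside 56 mm above the bench. z points up along the pin. Below the head a shank 10 mm in diameter and 52 mm long, its last 9 mm tapering to 5 mm. Mass about 70 g.
- pin_shoulder (a point): The same lock pin: centre of the underside of its head, 20 mm below the head's centre. Fully home, it rests on the upper lug.
- ballpin: Bystander in the stand's other hole: a pin with a 26 mm ball for a head, top of ball 91 mm above the bench. Its shank is only 30 mm, too short for the job. Origin at the shank's lower end.
- bottle: Bystander: amber bottle, 60 mm in diameter, 150 mm tall, origin under its centre.
- jar: Bystander: glass jar, 56 mm in diameter, 70 mm tall, standing near the stand, origin under its centre.
- beaker: Bystander: glass beaker, 68 mm in diameter, 85 mm tall, origin under its centre.
- tipbox: Bystander: flat green box, 85 by 120 by 50 mm, origin under its centre.
- marker: Bystander: marker pen lying on the bench, 124 mm long, 14 mm thick, origin under its middle.
- roll: Bystander: cardboard roll core lying flat, 64 mm in diameter, 25 mm tall, origin under its centre.

How it is judged:
On the way, in this order (a step that is already met when the one before it is completed fails the run):
1. the lock pin is fully home through both lugs and let go, the lid still shut (horizontal distance between pin_shoulder and lug_hole below 0.004 m and z of pin_shoulder in the frame of case between 0.055 and 0.064 m and angle between pin_head's own z axis and vertical below 0.15 rad and contact force between pin and the fingers below 0.1 N and value of joint lid below 0.1 rad), for 0.2 s.
2. the lid is held at 60 degrees by the fingers (value of joint lid between 0.937 and 1.157 rad and contact force between lid and the fingers above 0.3 N), for 0.3 s.
At the end, for the whole second after the job is handed in: Lid still, 60 degrees from shut within 6 degrees, carried by the fingers (over 0.3 N) and no other thing; lock pin upright (within 0.15 rad) through both lugs, its head within 4 mm of resting on the upper lug and 4 mm sideways; every bystander within 30 mm of its start (all of step 2 and horizontal distance between pin_shoulder and lug_hole below 0.004 m and z of pin_shoulder in the frame of case between 0.055 and 0.064 m and angle between pin_head's own z axis and vertical below 0.15 rad and velocity of joint lid between -0.08 and 0.08 rad/s and contact force between lid and ballpin below 0.1 N and contact force between lid and bottle below 0.1 N and contact force between lid and jar below 0.1 N and contact force between lid and beaker below 0.1 N and contact force between lid and tipbox below 0.1 N and contact force between lid and marker below 0.1 N and contact force between lid and roll below 0.1 N and distance of each of ballpin, bottle, jar, beaker, tipbox, marker, roll from where it was at the start of the episode below 0.03 m); the arm keeps its last pose, push and grip.
It fails at once if the lid is raised (over 0.3 rad) while the pin is not home (value of joint lid above 0.3 rad and not (horizontal distance between pin_shoulder and lug_hole below 0.004 m and z of pin_shoulder in the frame of case between 0.055 and 0.064 m and angle between pin_head's own z axis and vertical below 0.15 rad)).
It fails at once if a bystander is moved by more than 30 mm or knocked over (distance of any of ballpin, bottle, jar, beaker, tipbox, marker, roll from where it was at the start of the episode above 0.03 m or angle between any of ballpin, bottle, jar, beaker, tipbox, roll's own z axis and vertical above 0.5 rad).
It also fails if it takes over 51 s, if anything falls off the work surface, if the arm or the gripper's body presses on something with over 40 N, if the wrist force passes 120 N, or if a joint passes its speed limit or range.

### The arm

A 7-joint arm with a two-finger parallel gripper is mounted at the origin on the work surface. World frame = base frame: x ahead of the robot, y to its left, z up, the work surface at z = 0. Lengths are in m, angles in rad, forces in N, time in s.
With the tool pointing down it reaches from about 0.4 to 0.85 m from the base axis. Payload 10.4 kg.
Tool frame: the origin (TCP) lies at the very end of the fingers, on their centre line; the grasp point (between the pads) lies r.hold_point_z behind it (r.hold_point_z is the distance from the TCP to the grasp point, in m); z points along the fingers, y is the direction in which the jaws open and shut (so a half turn about z gives the same grasp; the last joint's range is limited). The gripper opens to 87 mm and grips with 3 to 60 N. Pads are 19 mm wide; open, the fingers measure 117 mm over their backs; the gripper's body (75 mm by 190 mm) begins 51 mm behind the grasp point.
Start: joints at [1.141, 0.332, -0.065, 1.46, 0.022, 1.35, -0.088], TCP at [0.247, -0.574, 0.223] pointing down, gripper open.
Joint ranges: [-2.6, 2.6], [-0.5, 2.12], [-1.47, 1.34], [0.16, 2.42], [-1.27, 4.41], [0.06, 2.06], [-2.6, 2.6]. Speed limits (rad/s): [2.22, 2.22, 2.79, 2.79, 3.14, 3.14, 3.14].

### API

Orientations are given as a unit quaternion [x, y, z, w].
In Python, from bench import r gives the robot as it stands.
- The arm moves only by the tool send_rows, never from a script. Its argument "commands" is a list of rows, each a list of 7 numbers: the shift along the world's x, y, z normalised to -1 to 1, where 1 is 0.03 m, then the turn, a rotation vector about the world's x, y, z normalised to -1 to 1, where 1 is 5 degrees, then the gripper command: -1 is fully open, 1 is shut, values between are in proportion. In form: [[tx, ty, tz, ax, ay, az, jaw], ...]. A call has 1 to 10 rows; each row shifts and turns the pose as measured when the row begins; what a row does not reach is not made up. A row lasts 1/12 s, in which the tool goes at most 41.7 mm and 7.16 degrees, less where a joint would pass 70% of its speed; a pose out of reach is approached as far as the arm can. A call with a number of a shift or a turn outside -1 to 1 is refused whole. A call with a gripper value outside its range is refused whole. The fingers move at their own pace and stop on an object; "grip_force" is the grip in N (left out, the last holds). Time passes only in rows, so rows that do not move let the fingers close. It gives the time, the measured TCP pose, the force and the opening at its end, in the units of the state.
- r.read_state(): the state, without advancing time (a new reading comes with each control period).
- r.camera(name): name is "side" or "top"; returns the picture (384x512x3 uint8, blue, green, red); there is no depth.
- r.calibration(name): a dict with "K" (3x3 intrinsics, pixels), "R" (3x3) and "t" (3): a world point X has camera coordinates R X + t. Camera axes: x right, y down, z forward; pixel columns grow to the right and rows downward; lengths in m; the calibration is good to about 2 mm. A picture is of the moment at which its call begins. calibration takes no time and is no camera call.
- r.close_job(): hands the job in, once; it reports no verdict.
The state is a dict: "time": time; "joint_positions": joint angles; "joint_vel": joint speeds; "joint_torque": joint torques, N m; "ee_pos": TCP position; "eef_rot": TCP orientation; "ft_force": force on the tool from outside, world axes, zero at the start; "torque": the same for the moment, N m; "width": finger opening in m.
Only numpy, scipy, OpenCV 4.12 (cv2) and the standard library are available. Lean on these libraries where they do the work, as an engineer would, in place of code of your own. Each camera call takes 0.05 s, during which the arm holds its last target.

## Working session

There is one attempt and no reset: what is moved stays moved. The work goes in short steps, Python scripts to look and compute and a tool call to move; the robot and the scene stay as the last step left them, time stands still between calls to the robot, and variables do not carry over. Pictures are saved under pics/ and viewed, and the job is handed in when it is done.

Besides the shell and the picture viewer there is one more tool, called after "Request:" in YAML: its name, and indented under it one key for each argument. send_rows: Moves the arm, as the interface text tells. Scaled input: -1 to 1 covers 0.03 m each way for a shift and 5 degrees each way for a turn. Its arguments: {"type":"object","properties":{"commands":{"type":"array"},"grip_force":{"type":"number"}},"required":["commands"]}

```bash
mkdir -p pics; ls; python3 - <<'E'
from bench import r
import cv2
s=r.read_state();print(s, r.hold_point_z)
for n in("side","top"):
    cv2.imwrite(f"pics/{n}0.png",r.camera(n)); c=r.calibration(n);print(n,c)
E
```

```text
pics
{'time': 0.0, 'joint_positions': array([ 1.1413531 ,  0.33287059, -0.0647013 ,  1.4609265 ,  0.02158858,
        1.3499027 , -0.088504  ]), 'joint_vel': array([-1.93714947e-04,  1.45174815e-04, -2.40730009e-05, -4.97034396e-04,
       -1.06201178e-05, -1.82483259e-03, -9.09827501e-05]), 'joint_torque': array([ 5.04411992e-05, -6.23273706e+01,  2.43777141e-02, -3.89896524e+01,
       -6.13790774e-02,  3.98849894e-02,  7.92637388e-05]), 'ee_pos': array([ 0.24716763, -0.57363285,  0.22176182]), 'eef_rot': array([ 9.79379274e-01,  2.02029055e-01, -1.68859052e-04, -6.85585203e-04]), 'ft_force': array([-0.35561895,  0.09299777, -0.9446856 ]), 'torque': array([0.05909782, 0.02502958, 0.00657344]), 'width': 0.08703564608230084} 0.0187
side {'K': array([[461.47747684,   0.        , 265.16679462],
       [  0.        , 461.47747684, 188.77239183],
       [  0.        ,   0.        ,   1.        ]]), 'R': array([[-0.99016316, -0.13901877,  0.01583318],
       [-0.1081629 ,  0.68874329, -0.71689153],
       [ 0.08875639, -0.71155215, -0.69700491]]), 't': array([0.5420895 , 0.15998772, 1.13901733])}
top {'K': array([[493.09133944,   0.        , 251.62884228],
       [  0.        , 493.09133944, 192.85332815],
       [  0.        ,   0.        ,   1.        ]]), 'R': array([[-1.47759324e-02, -9.99890567e-01,  7.24608685e-04],
       [-9.86019079e-01,  1.44506442e-02, -1.66004681e-01],
       [ 1.65976043e-01, -3.16735194e-03, -9.86124698e-01]]), 't': array([-0.0376772 ,  0.56077696,  1.2886851 ])}
```

View pics/side0.png

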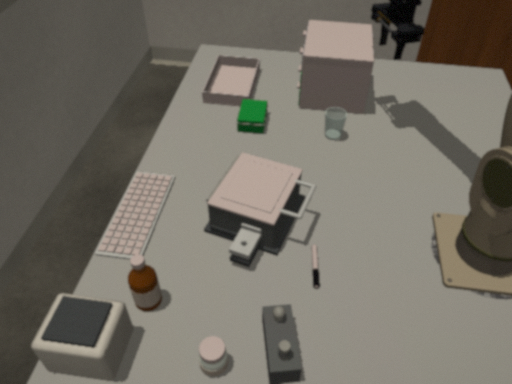

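View pics/top0.png

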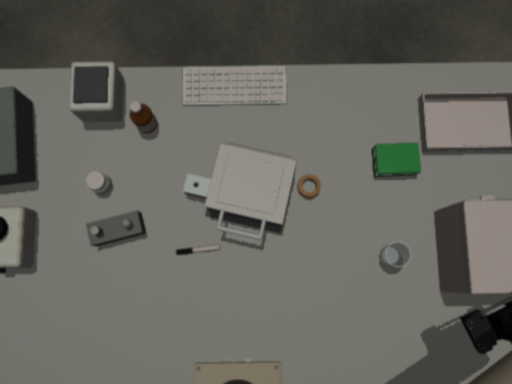

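```bash
python3 - <<'E'
import cv2
t=cv2.imread("pics/top0.png");s=cv2.imread("pics/side0.png")
def crop(i,x0,x1,y0,y1,k,n):
    cv2.imwrite(n,cv2.resize(i[y0:y1,x0:x1],None,fx=k,fy=k,interpolation=cv2.INTER_CUBIC))
crop(t,75,160,160,250,6.5,"pics/t_stand.png")
crop(t,175,305,140,250,6,"pics/t_case.png")
crop(s,195,325,150,270,5,"pics/s_case.png")
crop(s,190,310,290,384,6,"pics/s_stand.png")
E
```

```text
(no output)
```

View pics/t_stand.png

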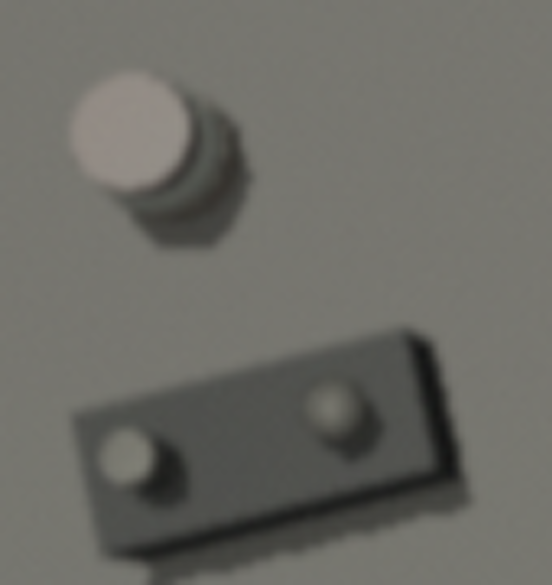

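View pics/t_case.png

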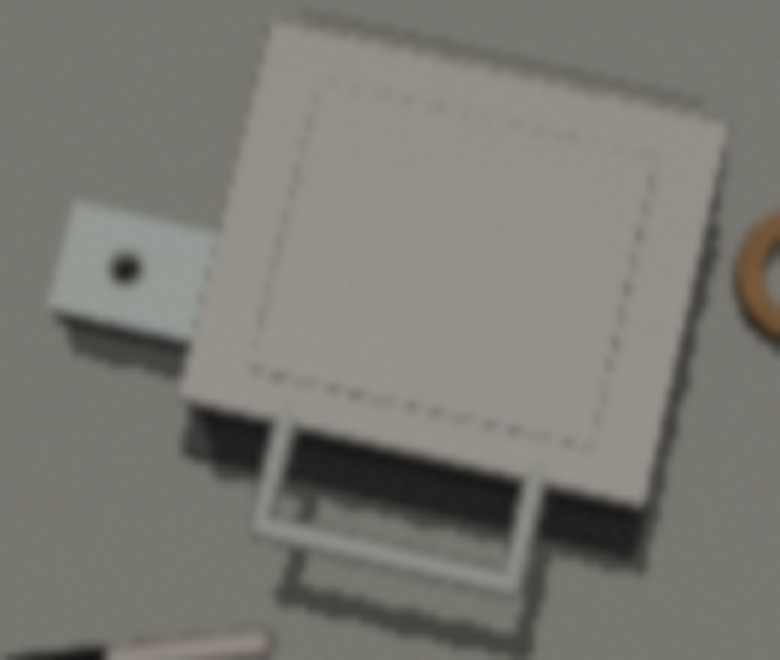

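View pics/s_case.png

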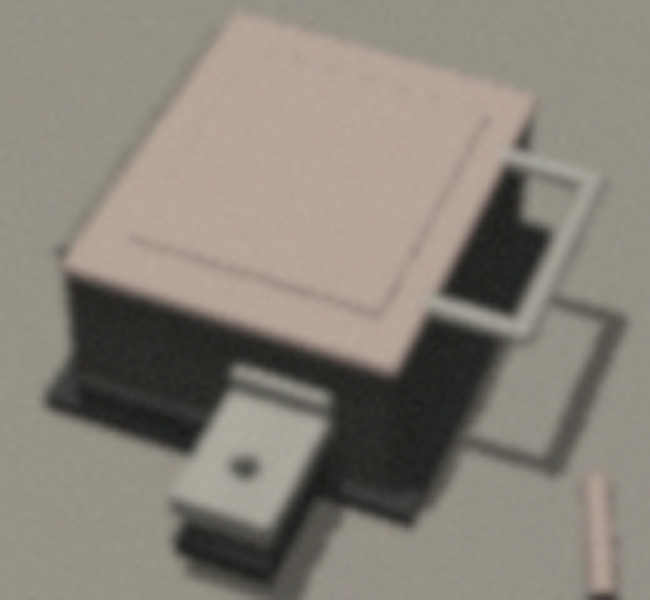

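View pics/s_stand.png

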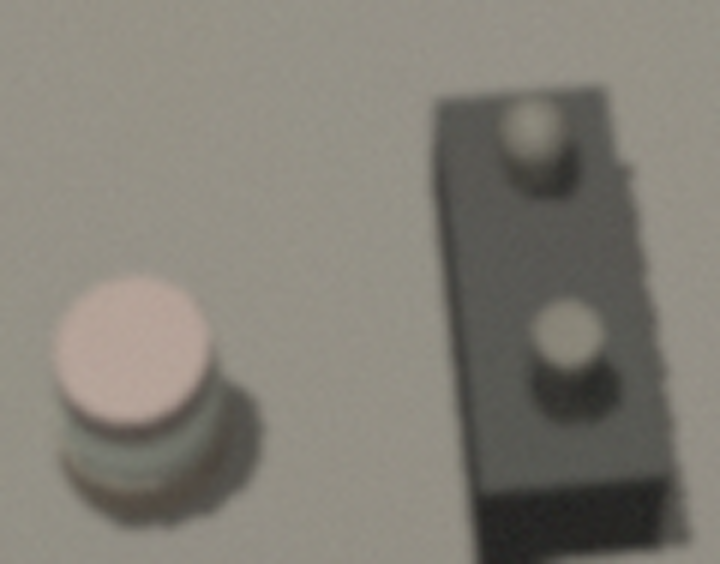

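```bash
cat > h.py <<'E'
import numpy as np
from bench import r
C={n:r.calibration(n) for n in("side","top")}
def ray(n,p):
    c=C[n];K,R,t=map(np.array,(c["K"],c["R"],c["t"]))
    d=R.T@np.linalg.solve(K,[p[0],p[1],1]);o=-R.T@t
    return o,d/np.linalg.norm(d)
def pz(n,p,z):
    o,d=ray(n,p);return o+d*(z-o[2])/d[2]
def tri(a,b):
    A=np.zeros((3,3));q=np.zeros(3)
    for n,p in(("side",a),("top",b)):
        o,d=ray(n,p);M=np.eye(3)-np.outer(d,d);A+=M;q+=M@o
    return np.linalg.solve(A,q)
def proj(n,X):
    c=C[n];x=np.array(c["K"])@(np.array(c["R"])@X+c["t"]);return x[:2]/x[2]
def un(p,k,x0,y0): return ((p[0]+.5)/k-.5+x0,(p[1]+.5)/k-.5+y0)
E
python3 - <<'E'
from h import *
np.set_printoptions(precision=4,suppress=True)
ts=lambda *p:un(p,6.5,75,160); tc=lambda *p:un(p,6,175,140); sc=lambda *p:un(p,5,195,150); ss=lambda *p:un(p,6,190,290)
print("pin",pz("top",ts(127,457),.096),pz("side",ss(569,335),.096),tri(ss(569,335),ts(127,457)))
print("ball",pz("top",ts(335,408),.078),pz("side",ss(533,128),.078))
print("hole",pz("top",tc(125,268),.06),pz("side",sc(245,466),.06),tri(sc(245,466),tc(125,268)))
L=[pz("top",tc(*p),.108) for p in((275,22),(725,122),(640,503),(183,398))]
LS=[pz("side",sc(*p),.108) for p in((65,265),(238,10),(535,98),(397,374))]
print("lidT",np.array(L));print("lidS",np.array(LS))
B=np.array([pz("top",tc(*p),.108) for p in((262,527),(512,582))]);print("bar",B,B.mean(0))
B=np.array([pz("side",sc(*p),.108) for p in((592,180),(524,328))]);print("barS",B,B.mean(0))
print("stand",np.array([pz("top",ts(*p),.056) for p in((72,410),(407,328),(440,470),(105,553))]))
print("jar",pz("top",ts(130,131),.07),pz("side",ss(133,350),.07))
E
```

```text
pin [0.4612 0.3611 0.096 ] [0.4622 0.3619 0.096 ] [0.4617 0.3614 0.095 ]
ball [0.4815 0.2839 0.078 ] [0.4824 0.2811 0.078 ]
hole [0.5836 0.1049 0.06  ] [0.5845 0.1046 0.06  ] [0.584  0.1049 0.0602]
lidT [[ 0.6832  0.0343  0.108 ]
 [ 0.6354 -0.1614  0.108 ]
 [ 0.4695 -0.1203  0.108 ]
 [ 0.5176  0.0744  0.108 ]]
lidS [[ 0.6828  0.0352  0.108 ]
 [ 0.6346 -0.1649  0.108 ]
 [ 0.471  -0.1192  0.108 ]
 [ 0.5177  0.0795  0.108 ]]
bar [[ 0.4617  0.0408  0.108 ]
 [ 0.4367 -0.0652  0.108 ]] [ 0.4492 -0.0122  0.108 ]
barS [[ 0.4379 -0.0626  0.108 ]
 [ 0.4628  0.0422  0.108 ]] [ 0.4503 -0.0102  0.108 ]
stand [[0.4847 0.3971 0.056 ]
 [0.5165 0.2607 0.056 ]
 [0.4578 0.2459 0.056 ]
 [0.4261 0.3813 0.056 ]]
jar [0.598  0.3733 0.07  ] [0.5987 0.3739 0.07  ]
```

Request:
send_rows:
  commands:
    - [0.6, 0.8, 0, 0, 0, 1, -1]
    - [0.6, 0.8, 0, 0, 0, 1, -1]
    - [0.6, 0.8, 0, 0, 0, 1, -1]
    - [0.6, 0.8, 0, 0, 0, 1, -1]
    - [0.6, 0.8, 0, 0, 0, 1, -1]
    - [0.6, 0.8, 0, 0, 0, 1, -1]
    - [0.6, 0.8, 0, 0, 0, 1, -1]
    - [0.6, 0.8, 0, 0, 0, 1, -1]
    - [0.6, 0.8, 0, 0, 0, 1, -1]
    - [0.6, 0.8, 0, 0, 0, 1, -1]
  grip_force: 30

```text
time: 0.93
ee_pos: [0.4242, -0.3266, 0.217]
eef_rot: [0.795, 0.607, -0.004, -0.002]
ft_force: [-0.2, 0.2, 0.5]
width: 0.0869
```

Request:
send_rows:
  commands:
    - [0.2, 1, 0, 0, 0, 0.3, -1]
    - [0.2, 1, 0, 0, 0, 0, -1]
    - [0.2, 1, 0, 0, 0, 0, -1]
    - [0.1, 1, 0, 0, 0, 0, -1]
    - [0, 1, 0, 0, 0, 0, -1]
    - [0, 1, 0, 0, 0, 0, -1]
    - [0, 1, 0, 0, 0, 0, -1]
    - [0, 1, 0, 0, 0, 0, -1]
    - [0, 1, 0, 0, 0, 0, -1]
    - [0, 1, 0, 0, 0, 0, -1]

```text
time: 1.77
ee_pos: [0.4452, -0.0108, 0.2137]
eef_rot: [0.784, 0.621, -0.005, -0.004]
ft_force: [1.6, -0.5, 0.9]
width: 0.0873
```

Request:
send_rows:
  commands:
    - [0, 1, 0, 0, 0, 0, -1]
    - [0, 1, 0, 0, 0, 0, -1]
    - [0, 1, 0, 0, 0, 0, -1]
    - [0, 1, 0, 0, 0, 0, -1]
    - [0, 1, 0, 0, 0, 0, -1]
    - [0, 1, 0, 0, 0, 0, -1]
    - [0, 1, 0, 0, 0, 0, -1]
    - [0, 1, 0, 0, 0, 0, -1]
    - [0, 0.5, 0, 0, 0, 0, -1]
    - [0, 0, 0, 0, 0, 0, -1]

```text
time: 2.6
ee_pos: [0.4392, 0.2622, 0.2127]
eef_rot: [0.782, 0.623, -0.006, -0.004]
ft_force: [-0.6, 0.3, 0.3]
width: 0.0871
```

```bash
cat > st.py <<'E'
import sys
from h import *
from scipy.spatial.transform import Rotation as Ro
np.set_printoptions(precision=4,suppress=True)
s=r.read_state();R=Ro.from_quat(s["eef_rot"]).as_matrix()
print(s["time"],s["ee_pos"],"z",R[:,2],"jaw deg",np.degrees(np.arctan2(R[1,1],R[0,1])),s["ft_force"],s["width"],s["joint_positions"])
a=np.radians(-13.5);yt=np.array([np.cos(a),np.sin(a),0])
Rt=np.column_stack([np.cross(yt,[0,0,-1]),yt,[0,0,-1]])
rv=Ro.from_matrix(Rt@R.T).as_rotvec();print("turn units",np.degrees(rv)/5)
if len(sys.argv)>3: print("units",(np.array([float(v) for v in sys.argv[1:4]])-s["ee_pos"])/.03)
E
python3 st.py .4617 .3614 .061
```

```text
2.6 [0.4392 0.2622 0.2127] z [-0.0143 -0.0001 -0.9999] jaw deg -12.894840993117914 [-0.561   0.2752  0.263 ] 0.08713844502437884 [ 0.2092  0.1968 -0.9188  1.7221  0.1519  1.3131 -0.9659]
turn units [ 0.0008 -0.1644 -0.1213]
units [ 0.7495  3.307  -5.0577]
```

Request:
send_rows:
  commands:
    - [0.25, 0.8, 0, 0, -0.1, -0.1, -1]
    - [0.2, 0.8, 0, 0, -0.1, 0, -1]
    - [0.2, 0.8, 0, 0, 0, 0, -1]
    - [0.1, 0.8, 0, 0, 0, 0, -1]
    - [0, 0.1, 0, 0, 0, 0, -1]
    - [0, 0, 0, 0, 0, 0, -1]

```text
time: 3.1
ee_pos: [0.4632, 0.3603, 0.21]
eef_rot: [0.786, 0.618, -0.001, 0.002]
ft_force: [0.2, -1.7, 0.2]
width: 0.0873
```

```bash
python3 st.py .4617 .3614 .061
```

```text
3.1 [0.4632 0.3603 0.21  ] z [ 0.0007 -0.0052 -1.    ] jaw deg -13.629108766473342 [ 0.22   -1.7083  0.2461] 0.087304573149592 [-0.0279  0.3924 -0.9063  1.5448  0.3167  1.3614 -1.2026]
turn units [0.0601 0.008  0.0259]
units [-0.0497  0.035  -4.9667]
```

Request:
send_rows:
  commands:
    - [-0.05, 0.05, -0.8, 0.05, 0, 0, -1]
    - [0, 0, -0.8, 0, 0, 0, -1]
    - [0, 0, -0.8, 0, 0, 0, -1]
    - [0, 0, -0.7, 0, 0, 0, -1]
    - [0, 0, 0, 0, 0, 0, -1]

```text
time: 3.52
ee_pos: [0.4636, 0.3551, 0.1143]
eef_rot: [0.787, 0.617, 0.0, 0.002]
ft_force: [-0.1, -0.4, -0.5]
width: 0.0872
```

```bash
python3 st.py .4617 .3614 .061; python3 - <<'E'
from bench import r
import cv2
for n,(x0,x1,y0,y1) in {"top":(50,170,170,280),"side":(200,340,270,384)}.items():
    cv2.imwrite(f"pics/{n}1.png",cv2.resize(r.camera(n)[y0:y1,x0:x1],None,fx=5,fy=5,interpolation=cv2.INTER_CUBIC))
E
```

```text
3.5167 [0.4636 0.3551 0.1143] z [ 0.0032 -0.0033 -1.    ] jaw deg -13.873922483618603 [-0.0988 -0.3734 -0.4863] 0.08724623666479417 [-0.0447  0.4672 -0.869   1.6685  0.3852  1.1859 -1.2507]
turn units [0.038  0.0363 0.0748]
units [-0.0621  0.2099 -1.7761]
```

View pics/side1.png

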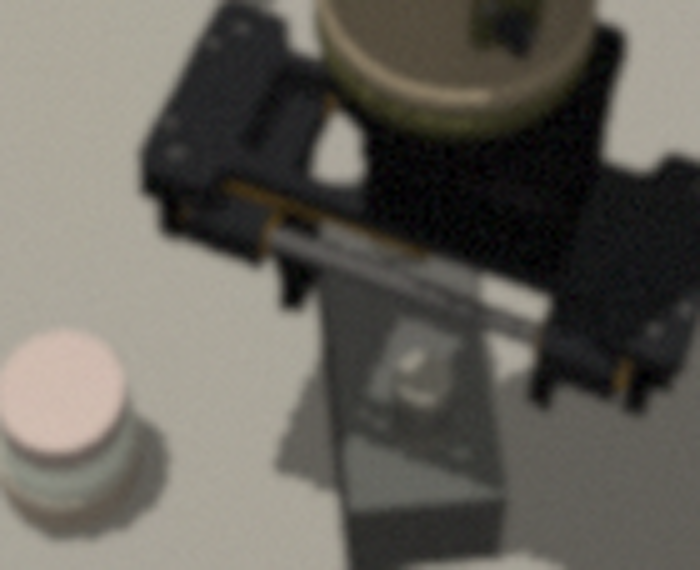

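Request:
send_rows:
  commands:
    - [-0.06, 0.2, -0.3, 0.04, 0.03, 0.07, -1]
    - [-0.03, 0.1, -0.6, 0, 0, 0, -1]
    - [0, 0.05, -0.6, 0, 0, 0, -1]
    - [0, 0, -0.2, 0, 0, 0, -1]
    - [0, 0, 0, 0, 0, 0, -1]

```text
time: 4.03
ee_pos: [0.4659, 0.3699, 0.0724]
eef_rot: [0.786, 0.618, 0.008, 0.0]
ft_force: [0.1, -0.3, -0.1]
width: 0.0871
```

```bash
python3 st.py .4617 .3614 .061
```

```text
4.0333 [0.4659 0.3699 0.0724] z [ 0.0133  0.0097 -0.9999] jaw deg -13.614799541929484 [ 0.1426 -0.3133 -0.0831] 0.08707051866287543 [-0.0856  0.5257 -0.8435  1.6911  0.437   1.1058 -1.2942]
turn units [-0.1107  0.1524  0.0222]
units [-0.1392 -0.2845 -0.3805]
```

Request:
send_rows:
  commands:
    - [-0.15, -0.3, -0.2, -0.1, 0.15, 0, -1]
    - [0, 0, 0, 0, 0, 0, -1]

```text
time: 4.2
ee_pos: [0.4614, 0.361, 0.0677]
eef_rot: [0.786, 0.619, 0.0, -0.0]
ft_force: [1.2, -0.4, -0.2]
width: 0.0869
```

```bash
python3 st.py .4617 .3614 .061
```

```text
4.2 [0.4614 0.361  0.0677] z [ 0.0002  0.0012 -1.    ] jaw deg -13.579472136149054 [ 1.1563 -0.3792 -0.1741] 0.08691813292034561 [-0.0742  0.5246 -0.844   1.7043  0.4308  1.1083 -1.2849]
turn units [-0.0142  0.0026  0.0159]
units [ 0.0086  0.015  -0.2231]
```

Request:
send_rows:
  commands:
    - [0, 0, -0.2, 0, 0, 0, -1]
    - [0, 0, 0, 0, 0, 0, 1]
    - [0, 0, 0, 0, 0, 0, 1]
    - [0, 0, 0, 0, 0, 0, 1]
    - [0, 0, 0, 0, 0, 0, 1]
    - [0, 0, 0, 0, 0, 0, 1]
    - [0, 0, 0, 0, 0, 0, 1]
    - [0, 0, 0, 0, 0, 0, 1]
    - [0, 0, 0, 0, 0, 0, 1]
  grip_force: 30

```text
time: 4.95
ee_pos: [0.463, 0.3614, 0.0642]
eef_rot: [0.786, 0.618, 0.003, -0.0]
ft_force: [-0.0, -1.1, 0.0]
width: 0.0416
```

```bash
python3 st.py .4617 .3614 .061
```

```text
4.95 [0.463  0.3614 0.0642] z [ 0.0038  0.0034 -1.    ] jaw deg -13.643308957678636 [-0.0495 -1.0709  0.0254] 0.04158993844047777 [-0.076   0.5288 -0.841   1.7067  0.4365  1.099  -1.2887]
turn units [-0.0385  0.0439  0.0286]
units [-0.0446 -0.0015 -0.107 ]
```

Fingers close at about 65 mm/s; I correct the small tilt and keep closing.

Request:
send_rows:
  commands:
    - [-0.04, 0, -0.05, -0.03, 0.04, 0, 1]
    - [0, 0, 0, 0, 0, 0, 1]
    - [0, 0, 0, 0, 0, 0, 1]
    - [0, 0, 0, 0, 0, 0, 1]
    - [0, 0, 0, 0, 0, 0, 1]
    - [0, 0, 0, 0, 0, 0, 1]

```text
time: 5.45
ee_pos: [0.4617, 0.3615, 0.0626]
eef_rot: [0.786, 0.618, 0.0, -0.0]
ft_force: [-0.0, 0.9, -0.0]
width: 0.0214
```

```bash
python3 st.py .4617 .3614 .061
```

```text
5.45 [0.4617 0.3615 0.0626] z [ 0.      0.0004 -1.    ] jaw deg -13.63103082963382 [-0.037   0.8788 -0.0328] 0.0214296136641268 [-0.079   0.5322 -0.8399  1.706   0.4371  1.1017 -1.2905]
turn units [-0.0048  0.0002  0.0262]
units [-0.0001 -0.0048 -0.0544]
```

Request:
send_rows:
  commands:
    - [0, 0, 0.3, 0, 0, 0, 1]
    - [0, 0, 0.5, 0, 0, 0, 1]
    - [0, 0, 0.6, 0, 0, 0, 1]
    - [0, 0, 0.6, 0, 0, 0, 1]
    - [0, 0, 0.6, 0, 0, 0, 1]
    - [0, 0, 0.6, 0, 0, 0, 1]
    - [0, 0, 0.6, 0, 0, 0, 1]
    - [0, 0, 0, 0, 0, 0, 1]

```text
time: 6.12
ee_pos: [0.4603, 0.3614, 0.1844]
eef_rot: [0.786, 0.619, -0.0, -0.001]
ft_force: [-0.3, 0.3, -0.9]
width: 0.0209
```

```bash
python3 st.py .584 .1049 .165;  python3 - <<'E'
from bench import r
import cv2
for n,(x0,x1,y0,y1) in {"side":(200,340,250,384)}.items():
    cv2.imwrite(f"pics/{n}2.png",cv2.resize(r.camera(n)[y0:y1,x0:x1],None,fx=4,fy=4,interpolation=cv2.INTER_CUBIC))
E
```

```text
6.1167 [0.4603 0.3614 0.1844] z [-0.0014  0.0011 -1.    ] jaw deg -13.540665662911863 [-0.2843  0.334  -0.9415] 0.020905326880715554 [-0.0263  0.4074 -0.9049  1.5853  0.3266  1.3097 -1.2129]
turn units [-0.0124 -0.0155  0.0081]
units [ 4.1244 -8.5501 -0.6481]
```

View pics/side2.png

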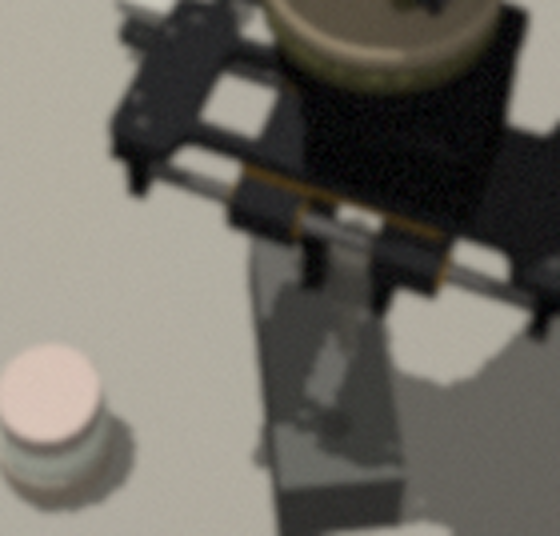

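Request:
send_rows:
  commands:
    - [0.3, -0.5, 0, 0, 0, 0, 1]
    - [0.45, -0.95, 0, 0, 0, 0, 1]
    - [0.45, -0.95, 0, 0, 0, 0, 1]
    - [0.45, -0.95, 0, 0, 0, 0, 1]
    - [0.45, -0.95, 0, 0, 0, 0, 1]
    - [0.45, -0.95, 0, 0, 0, 0, 1]
    - [0.45, -0.95, 0, 0, 0, 0, 1]
    - [0.45, -0.95, 0, 0, 0, 0, 1]
    - [0.35, -0.7, 0, 0, 0, 0, 1]
    - [0, 0, 0, 0, 0, 0, 1]

```text
time: 7.0
ee_pos: [0.5706, 0.1136, 0.1766]
eef_rot: [0.783, 0.622, -0.005, -0.003]
ft_force: [0.5, -0.5, -0.7]
width: 0.0214
```

```bash
python3 st.py .584 .1049 .13
```

```text
7.0 [0.5706 0.1136 0.1766] z [-0.0118 -0.0018 -0.9999] jaw deg -13.127405346789574 [ 0.4845 -0.502  -0.6924] 0.021435829160128417 [ 0.3793  0.3882 -0.8166  1.5963  0.2877  1.2955 -0.7114]
turn units [ 0.0204 -0.1355 -0.0748]
units [ 0.446  -0.2893 -1.5517]
```

Request:
send_rows:
  commands:
    - [0.45, -0.3, -0.4, 0, -0.14, -0.07, 1]
    - [0, 0, -0.4, 0, 0, 0, 1]
    - [0, 0, -0.4, 0, 0, 0, 1]
    - [0, 0, -0.1, 0, 0, 0, 1]
    - [0, 0, 0, 0, 0, 0, 1]

```text
time: 7.42
ee_pos: [0.5825, 0.1028, 0.1321]
eef_rot: [0.786, 0.618, -0.002, -0.001]
ft_force: [0.3, 0.6, 0.0]
width: 0.021
```

```bash
python3 st.py .584 .1049 .13
```

```text
7.4167 [0.5825 0.1028 0.1321] z [-0.0045 -0.002  -1.    ] jaw deg -13.637305102574501 [0.3352 0.6223 0.0059] 0.020991435063216782 [ 0.3733  0.4421 -0.7913  1.6283  0.3308  1.2159 -0.7259]
turn units [ 0.0235 -0.0519  0.0274]
units [ 0.0516  0.0691 -0.0694]
```

Request:
send_rows:
  commands:
    - [0.05, 0.07, -0.07, 0.02, -0.05, 0.02, 1]
    - [0, 0, 0, 0, 0, 0, 1]

```text
time: 7.58
ee_pos: [0.583, 0.1066, 0.1295]
eef_rot: [0.785, 0.62, -0.0, -0.0]
ft_force: [0.8, 0.1, -1.1]
width: 0.0215
```

```bash
python3 st.py .584 .1049 .13;  python3 - <<'E'
from bench import r
import cv2
for n,(x0,x1,y0,y1) in {"side":(190,310,170,290),"top":(150,270,130,250)}.items():
    cv2.imwrite(f"pics/{n}3.png",cv2.resize(r.camera(n)[y0:y1,x0:x1],None,fx=5,fy=5,interpolation=cv2.INTER_CUBIC))
E
```

```text
7.5833 [0.583  0.1066 0.1295] z [-0.0012  0.0002 -1.    ] jaw deg -13.402964316571808 [ 0.8017  0.0617 -1.1299] 0.02154387025122523 [ 0.369   0.4451 -0.7924  1.6311  0.3335  1.2077 -0.7289]
turn units [-0.002  -0.014  -0.0194]
units [ 0.0332 -0.0552  0.0162]
```

View pics/side3.png

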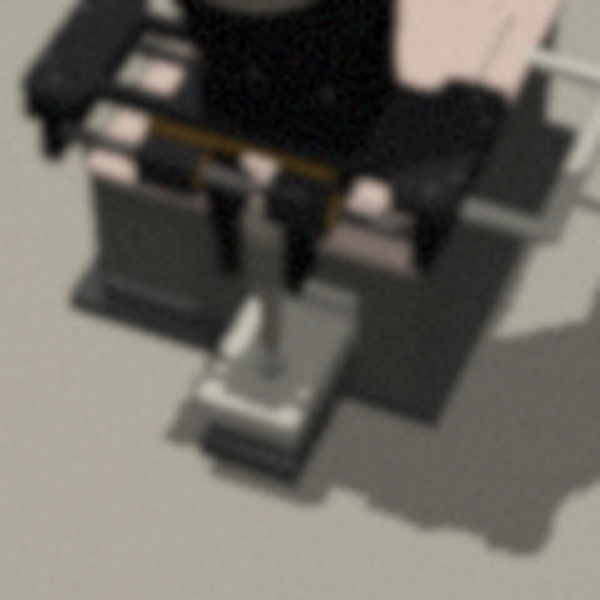

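View pics/top3.png

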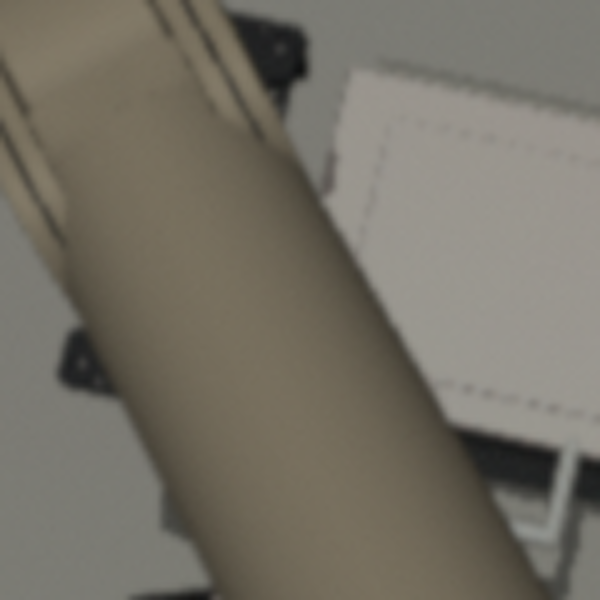

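Request:
send_rows:
  commands:
    - [0.03, -0.06, 0, 0, 0, -0.02, 1]
    - [0, 0, 0, 0, 0, 0, 1]

```text
time: 7.85
ee_pos: [0.5847, 0.1048, 0.1311]
eef_rot: [0.785, 0.619, 0.0, 0.0]
ft_force: [0.4, -0.5, -0.3]
width: 0.0215
```

```bash
python3 st.py .584 .1049 .0666;  python3 - <<'E'
from h import *
import cv2
i=r.camera("side");p=r.read_state()["ee_pos"]
for z in(.0705,.1225,.06): print(z,proj("side",np.array([p[0],p[1],z])))
cv2.imwrite(f"pics/side4.png",cv2.resize(i[200:265,210:280],None,fx=9,fy=9,interpolation=cv2.INTER_CUBIC))
E
```

```text
7.85 [0.5847 0.1048 0.1311] z [ 0.0009 -0.     -1.    ] jaw deg -13.496162396864069 [ 0.3837 -0.5002 -0.3297] 0.021465375262038684 [ 0.3709  0.4444 -0.7915  1.6278  0.3335  1.2091 -0.7268]
turn units [ 0.0005  0.0106 -0.0008]
units [-0.0227  0.0032 -2.1514]
0.0705 [243.41375361 240.04693856]
0.1225 [243.01747523 225.16046316]
0.06 [243.49052678 242.93097659]
```

View pics/side4.png

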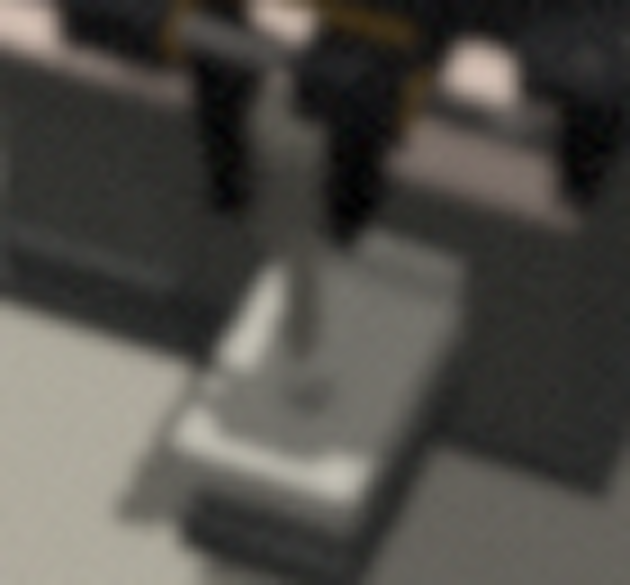

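Request:
send_rows:
  commands:
    - [-0.03, 0, -0.3, 0, 0, 0, 1]
    - [0, 0, -0.3, 0, 0, 0, 1]
    - [0, 0, -0.1, 0, 0, 0, 1]
    - [0, 0, 0, 0, 0, 0, 1]

```text
time: 8.23
ee_pos: [0.5838, 0.1049, 0.1084]
eef_rot: [0.785, 0.619, 0.001, 0.001]
ft_force: [0.4, 0.8, -0.4]
width: 0.0207
```

```bash
python3 st.py .5837 .1049 .0666
```

```text
8.2333 [0.5838 0.1049 0.1084] z [ 0.002  0.    -1.   ] jaw deg -13.507693515349388 [ 0.4354  0.8344 -0.3818] 0.020686857902561615 [ 0.3639  0.4648 -0.7824  1.6535  0.3515  1.1676 -0.7406]
turn units [-0.0001  0.0229  0.0015]
units [-0.0043  0.0003 -1.3943]
```

Request:
send_rows:
  commands:
    - [0, 0, -0.3, 0, 0.02, 0, 1]
    - [0, 0, -0.3, 0, 0, 0, 1]
    - [0, 0, -0.2, 0, 0, 0, 1]
    - [0, 0, 0, 0, 0, 0, 1]

```text
time: 8.57
ee_pos: [0.5833, 0.1047, 0.081]
eef_rot: [0.785, 0.619, -0.001, -0.0]
ft_force: [-0.8, -0.1, 0.0]
width: 0.0215
```

```bash
python3 st.py .5837 .1049 .0666
```

```text
8.5667 [0.5833 0.1047 0.081 ] z [-0.0013 -0.0001 -1.    ] jaw deg -13.507336829858806 [-0.8149 -0.1014  0.041 ] 0.021457233191375713 [ 0.3524  0.496  -0.7685  1.6762  0.3751  1.1244 -0.7568]
turn units [ 0.0012 -0.0148  0.0015]
units [ 0.0137  0.0064 -0.4808]
```

Request:
send_rows:
  commands:
    - [0, 0, -0.25, 0, 0, 0, 1]
    - [0, 0, -0.2, 0, 0, 0, 1]
    - [0, 0, -0.1, 0, 0, 0, 1]
    - [0, 0, -0.05, 0, 0, 0, 1]

```text
time: 8.9
ee_pos: [0.584, 0.1052, 0.0659]
eef_rot: [0.785, 0.619, -0.001, 0.001]
ft_force: [-10.5, -4.9, 21.2]
width: 0.0213
```

```bash
python3 st.py .5837 .1049 .0666
```

```text
8.9 [0.584  0.1052 0.0659] z [ 0.     -0.0018 -1.    ] jaw deg -13.512941507973466 [-10.4641  -4.8577  21.1692] 0.021331216930139438 [ 0.3431  0.5143 -0.7597  1.687   0.3921  1.0991 -0.7697]
turn units [0.0205 0.0002 0.0026]
units [-0.009  -0.0108  0.0245]
```

Request:
send_rows:
  commands:
    - [0, 0, 0.02, 0, 0, 0, -0.2]
    - [0, 0, 0, 0, 0, 0, -0.2]
    - [0, 0, 0, 0, 0, 0, -0.2]
    - [0, 0, 0, 0, 0, 0, -0.2]
    - [0, 0, 0, 0, 0, 0, -0.2]
    - [0, 0, 0, 0, 0, 0, -0.2]

```text
time: 9.4
ee_pos: [0.5845, 0.1055, 0.0664]
eef_rot: [0.785, 0.619, 0.0, 0.001]
ft_force: [-0.3, 0.2, 0.9]
width: 0.0494
```

```bash
python3 st.py .5837 .1049 .0666
```

```text
9.4 [0.5845 0.1055 0.0664] z [ 0.0014 -0.0018 -1.    ] jaw deg -13.502024998924103 [-0.3161  0.1548  0.89  ] 0.04942579274425361 [ 0.3424  0.5136 -0.7595  1.6864  0.3921  1.0988 -0.7698]
turn units [0.0209 0.0166 0.0004]
units [-0.0258 -0.0208  0.006 ]
```

Rise straight up, then look.

Request:
send_rows:
  commands:
    - [0, 0, 0.5, 0, 0, 0, -0.2]
    - [0, 0, 0.6, 0, 0, 0, -0.2]
    - [0, 0, 0.8, 0, 0, 0, -0.2]
    - [0, 0, 0.8, 0, 0, 0, -0.2]
    - [0, 0, 0.8, 0, 0, 0, -0.2]
    - [0, 0, 0.3, 0, 0, 0, -0.2]

```text
time: 9.9
ee_pos: [0.5816, 0.1056, 0.1864]
eef_rot: [0.785, 0.62, -0.002, -0.001]
ft_force: [0.6, 0.4, 0.6]
width: 0.052
```

```bash
python3 st.py .4497 -.0115 .15;  python3 - <<'E'
from h import *
import cv2
i=r.camera("side")
cv2.imwrite(f"pics/side5.png",cv2.resize(i[150:280,190:320],None,fx=5,fy=5,interpolation=cv2.INTER_CUBIC))
E
```

```text
9.9 [0.5816 0.1056 0.1864] z [-0.0043 -0.0011 -1.    ] jaw deg -13.420208741964046 [0.6141 0.3812 0.6448] 0.052026584278538346 [ 0.3854  0.3945 -0.8121  1.5663  0.2921  1.3118 -0.6991]
turn units [ 0.0128 -0.0492 -0.016 ]
units [-4.3964 -3.9027 -1.2118]
```

View pics/side5.png

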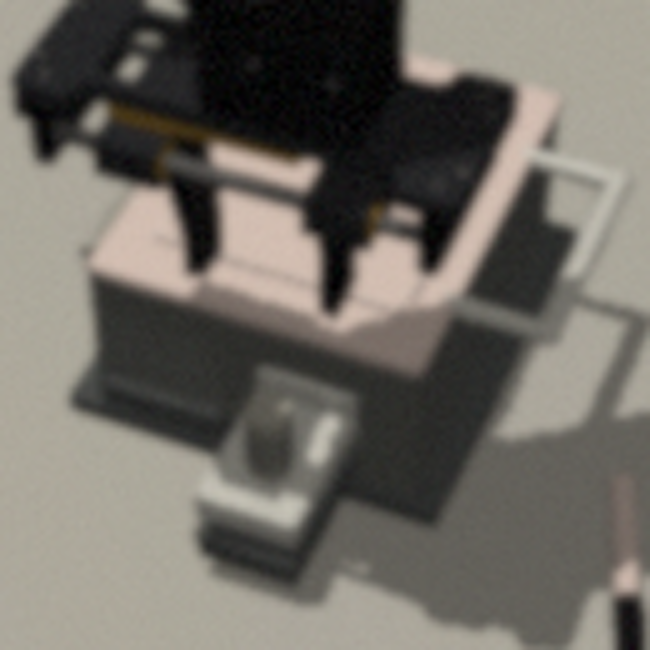

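Request:
send_rows:
  commands:
    - [-0.5, -0.45, 0, 0, -0.05, 0, 0.1]
    - [-0.7, -0.62, 0, 0, 0, 0, 0.1]
    - [-0.7, -0.62, 0, 0, 0, 0, 0.1]
    - [-0.7, -0.62, 0, 0, 0, 0, 0.1]
    - [-0.7, -0.62, 0, 0, 0, 0, 0.1]
    - [-0.7, -0.62, 0, 0, 0, 0, 0.1]
    - [-0.4, -0.35, 0, 0, 0, 0, 0.1]
    - [0, 0, 0, 0, 0, 0, 0.1]

```text
time: 10.62
ee_pos: [0.442, -0.014, 0.1843]
eef_rot: [0.785, 0.62, 0.0, -0.001]
ft_force: [0.9, 0.2, 0.1]
width: 0.0392
```

```bash
python3 st.py .4497 -.0115 .15;  python3 - <<'E'
from h import *
import cv2
i=r.camera("top")
cv2.imwrite(f"pics/top6.png",cv2.resize(i[140:250,175:305],None,fx=5,fy=5,interpolation=cv2.INTER_CUBIC))
E
```

```text
10.6167 [ 0.442  -0.014   0.1843] z [-0.0008  0.0017 -1.    ] jaw deg -13.382368939004039 [0.8673 0.2173 0.0585] 0.0392358613871253 [ 0.7463 -0.0087 -0.7979  1.9327 -0.0085  1.2157 -0.2822]
turn units [-0.0193 -0.0095 -0.0235]
units [ 0.2556  0.082  -1.1443]
```

View pics/top6.png

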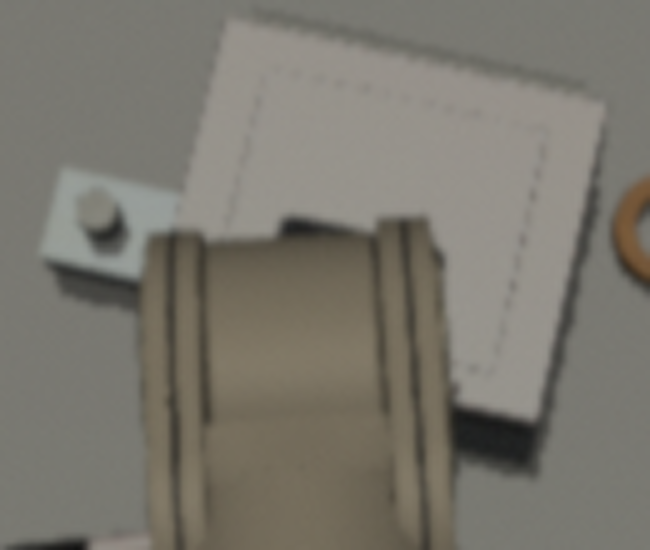

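Request:
send_rows:
  commands:
    - [0.25, 0.08, -0.3, 0, 0, 0, 0.1]
    - [0, 0, -0.6, 0, 0, 0, 0.1]
    - [0, 0, -0.4, 0, 0, 0, 0.1]
    - [0, 0, 0, 0, 0, 0, 0.1]
    - [0, 0, 0, 0, 0, 0, 0.1]

```text
time: 11.08
ee_pos: [0.4531, -0.0077, 0.1445]
eef_rot: [0.784, 0.621, 0.002, -0.0]
ft_force: [0.3, 0.4, 0.6]
width: 0.0393
```

```bash
python3 st.py .4497 -.0115 .085;  python3 - <<'E'
from h import *
import cv2
i=r.camera("side")
cv2.imwrite(f"pics/side7.png",cv2.resize(i[130:270,230:370],None,fx=4.2,fy=4.2,interpolation=cv2.INTER_CUBIC))
E
```

```text
11.0833 [ 0.4531 -0.0077  0.1445] z [ 0.0024  0.0029 -1.    ] jaw deg -13.241326726776364 [0.299 0.424 0.612] 0.03926314823067775 [ 0.719   0.0708 -0.8142  1.9614  0.054   1.1295 -0.3481]
turn units [-0.0327  0.027  -0.0518]
units [-0.1147 -0.1267 -1.9831]
```

View pics/side7.png

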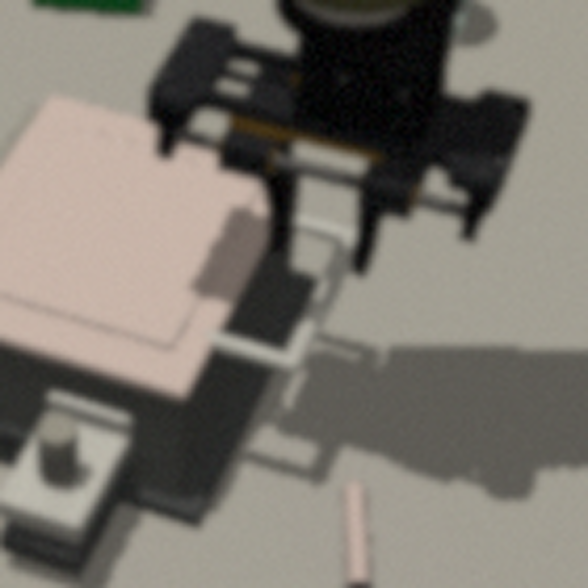

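Request:
send_rows:
  commands:
    - [-0.12, -0.13, -0.3, -0.03, 0.03, -0.05, 0.1]
    - [0, 0, -0.5, 0, 0, 0, 0.1]
    - [0, 0, -0.3, 0, 0, 0, 0.1]
    - [0, 0, 0, 0, 0, 0, 0.1]

```text
time: 11.47
ee_pos: [0.4508, -0.0115, 0.1115]
eef_rot: [0.785, 0.619, 0.001, 0.001]
ft_force: [-0.0, 0.2, 0.1]
width: 0.039
```

```bash
python3 st.py .4497 -.0115 .085
```

```text
11.4667 [ 0.4508 -0.0115  0.1115] z [ 0.0028 -0.0006 -1.    ] jaw deg -13.47469413952744 [-0.0154  0.2081  0.1281] 0.039032822677901466 [ 0.7091  0.1122 -0.8113  2.004   0.0943  1.0593 -0.3802]
turn units [ 0.0073  0.0325 -0.0051]
units [-0.0354  0.0004 -0.883 ]
```

Request:
send_rows:
  commands:
    - [-0.03, 0, -0.4, 0, 0.03, 0, 0.1]
    - [0, 0, -0.4, 0, 0, 0, 0.1]
    - [0, 0, 0, 0, 0, 0, 0.1]

```text
time: 11.72
ee_pos: [0.4501, -0.0118, 0.086]
eef_rot: [0.785, 0.619, 0.0, 0.001]
ft_force: [-0.9, 0.7, -0.7]
width: 0.0394
```

```bash
python3 st.py .4497 -.0115 .085;  python3 - <<'E'
from h import *
import cv2
i=r.camera("side")
cv2.imwrite(f"pics/side8.png",cv2.resize(i[130:270,230:370],None,fx=4.2,fy=4.2,interpolation=cv2.INTER_CUBIC))
E
```

```text
11.7167 [ 0.4501 -0.0118  0.086 ] z [ 0.0011 -0.0011 -1.    ] jaw deg -13.506778055747947 [-0.9174  0.7497 -0.6878] 0.03942720666564105 [ 0.6945  0.1541 -0.8071  2.0293  0.1329  1.0083 -0.4134]
turn units [0.0131 0.0124 0.0014]
units [-0.0146  0.0099 -0.0346]
```

View pics/side8.png

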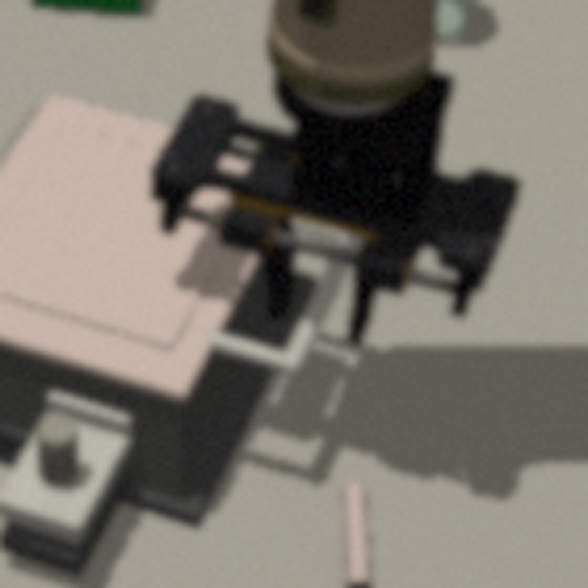

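Request:
send_rows:
  commands:
    - [0, 0, 0, 0, 0, 0, 1]
    - [0, 0, 0, 0, 0, 0, 1]
    - [0, 0, 0, 0, 0, 0, 1]
    - [0, 0, 0, 0, 0, 0, 1]
    - [0, 0, 0, 0, 0, 0, 1]
    - [0, 0, 0, 0, 0, 0, 1]
    - [0, 0, 0, 0, 0, 0, 1]
    - [0, 0, 0, 0, 0, 0, 1]
  grip_force: 30

```text
time: 12.43
ee_pos: [0.4496, -0.0111, 0.0877]
eef_rot: [0.785, 0.619, -0.0, 0.0]
ft_force: [-1.1, 0.1, 0.6]
width: 0.0111
```

```bash
python3 st.py .4497 -.0115 .085
```

```text
12.4333 [ 0.4496 -0.0111  0.0877] z [-0.0004 -0.001  -1.    ] jaw deg -13.481599613986196 [-1.058   0.0979  0.6367] 0.01110533947058261 [ 0.6949  0.1513 -0.8082  2.0277  0.1299  1.0134 -0.412 ]
turn units [ 0.0119 -0.0051 -0.0037]
units [ 0.0022 -0.012  -0.0915]
```

```bash
cat > arc.py <<'E'
from h import *
P0=np.array([.4496,-.0111,.0875])
def T(th):
    c,s=np.cos(th),np.sin(th);d=.217*(1-c)+.004*s
    return P0+np.array([d*np.cos(np.radians(13.5)),-d*np.sin(np.radians(13.5)),.217*s+.004*(c-1)])
def ang():
    p=r.read_state()["ee_pos"];g=np.linspace(-.1,1.4,1501);D=[np.linalg.norm(T(t)-p) for t in g];i=np.argmin(D);return g[i],D[i]
if __name__=="__main__":
    import sys,subprocess
    np.set_printoptions(precision=2,suppress=True)
    t,e=ang();print("angle deg",np.degrees(t),"off arc",e)
    p=r.read_state()["ee_pos"];prev=p
    for d in map(float,sys.argv[1:]):
        q=T(np.radians(d));print(d,(q-prev)/.03);prev=q
E
python3 arc.py 2 5 9 13 17 21 25 29 33 37 41 45 49 53 57 60
```

```text
angle deg 0.05729577951308237 off arc 5.729555498315468e-05
2.0 [ 0.01 -0.    0.24]
5.0 [ 0.03 -0.01  0.38]
9.0 [ 0.07 -0.02  0.5 ]
13.0 [ 0.1  -0.02  0.49]
17.0 [ 0.14 -0.03  0.49]
21.0 [ 0.17 -0.04  0.47]
25.0 [ 0.2  -0.05  0.46]
29.0 [ 0.23 -0.06  0.45]
33.0 [ 0.26 -0.06  0.43]
37.0 [ 0.29 -0.07  0.41]
41.0 [ 0.32 -0.08  0.39]
45.0 [ 0.34 -0.08  0.36]
49.0 [ 0.37 -0.09  0.34]
53.0 [ 0.39 -0.09  0.31]
57.0 [ 0.41 -0.1   0.28]
60.0 [ 0.32 -0.08  0.19]
```

Request:
send_rows:
  commands:
    - [0.01, 0, 0.24, 0, 0, 0, 1]
    - [0.03, 0, 0.38, 0, 0, 0, 1]
    - [0.07, -0.02, 0.5, 0, 0, 0, 1]
    - [0.1, -0.02, 0.49, 0, 0, 0, 1]
    - [0.06, 0, 0.2, 0, 0, 0, 1]

```text
time: 12.85
ee_pos: [0.4578, -0.0132, 0.146]
eef_rot: [0.785, 0.619, -0.001, 0.0]
ft_force: [0.2, -3.7, -4.3]
width: 0.0103
```

```bash
python3 st.py; python3 arc.py 18 22 26 30 34 38
```

```text
12.85 [ 0.4578 -0.0132  0.146 ] z [-0.0007 -0.0011 -1.    ] jaw deg -13.49710093787627 [ 0.224  -3.6984 -4.2636] 0.010284905682256283 [ 0.7201  0.0853 -0.8116  1.9465  0.0693  1.138  -0.3544]
turn units [ 0.0129 -0.0077 -0.0006]
angle deg 15.641747807071475 off arc 0.0006508232886997646
18.0 [ 0.11 -0.02  0.28]
22.0 [ 0.18 -0.04  0.47]
26.0 [ 0.21 -0.05  0.46]
30.0 [ 0.24 -0.06  0.44]
34.0 [ 0.27 -0.06  0.42]
38.0 [ 0.3  -0.07  0.4 ]
```

Request:
send_rows:
  commands:
    - [0.11, -0.02, 0.28, 0, 0, 0, 1]
    - [0.18, -0.04, 0.46, 0, 0, 0, 1]
    - [0.21, -0.05, 0.45, 0, 0, 0, 1]
    - [0.24, -0.06, 0.44, 0, 0, 0, 1]
    - [0.15, -0.03, 0.2, 0, 0, 0, 1]

```text
time: 13.27
ee_pos: [0.4829, -0.0195, 0.2046]
eef_rot: [0.785, 0.619, -0.003, -0.001]
ft_force: [-7.5, -0.1, 0.4]
width: 0.0112
```

```bash
python3 st.py; python3 arc.py 35 39 43 47 51 54 57 60;  python3 - <<'E'
from h import *
import cv2
i=r.camera("side")
cv2.imwrite(f"pics/side9.png",cv2.resize(i[110:270,200:360],None,fx=4,fy=4,interpolation=cv2.INTER_CUBIC))
E
```

```text
13.2667 [ 0.4829 -0.0195  0.2046] z [-0.0061 -0.0021 -1.    ] jaw deg -13.512011181085647 [-7.4552 -0.0903  0.4111] 0.011203755030174642 [ 0.7181  0.0961 -0.8052  1.8087  0.074   1.2732 -0.3427]
turn units [ 0.0237 -0.0697  0.0023]
angle deg 32.48670698391768 off arc 0.002182511168831602
35.0 [ 0.24 -0.04  0.22]
39.0 [ 0.3  -0.07  0.4 ]
43.0 [ 0.33 -0.08  0.37]
47.0 [ 0.35 -0.08  0.35]
51.0 [ 0.38 -0.09  0.32]
54.0 [ 0.3  -0.07  0.22]
57.0 [ 0.31 -0.07  0.21]
60.0 [ 0.32 -0.08  0.19]
```

View pics/side9.png

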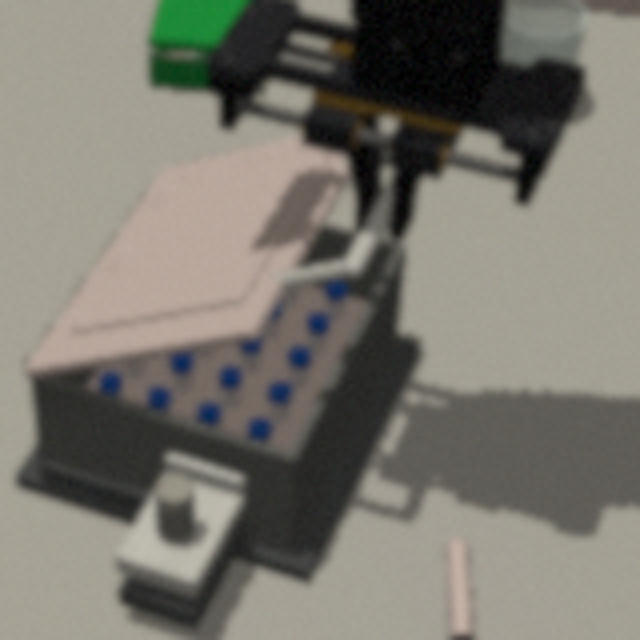

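Request:
send_rows:
  commands:
    - [0.2, -0.04, 0.24, 0.02, -0.05, 0, 1]
    - [0.28, -0.07, 0.4, 0, 0, 0, 1]
    - [0.32, -0.08, 0.37, 0, 0, 0, 1]
    - [0.34, -0.08, 0.34, 0, 0, 0, 1]
    - [0.1, -0.03, 0.1, 0, 0, 0, 1]
    - [0, 0, 0, 0, 0, 0, 1]

```text
time: 13.82
ee_pos: [0.5184, -0.0284, 0.2495]
eef_rot: [0.785, 0.619, -0.004, -0.004]
ft_force: [-2.6, -0.9, -1.9]
width: 0.0108
```

```bash
python3 st.py; python3 arc.py 50 52 54 56 58 60 61
```

```text
13.8167 [ 0.5184 -0.0284  0.2495] z [-0.0116  0.0009 -0.9999] jaw deg -13.501578499603593 [-2.6436 -0.8686 -1.8785] 0.010756164833886259 [ 0.6922  0.1664 -0.7985  1.6536  0.119   1.3841 -0.3585]
turn units [-0.0098 -0.1327  0.0002]
angle deg 47.61279277537142 off arc 0.004200970871959751
50.0 [ 0.32 -0.05  0.09]
52.0 [ 0.19 -0.05  0.16]
54.0 [ 0.2  -0.05  0.15]
56.0 [ 0.2  -0.05  0.14]
58.0 [ 0.21 -0.05  0.13]
60.0 [ 0.21 -0.05  0.13]
61.0 [ 0.11 -0.03  0.06]
```

Request:
send_rows:
  commands:
    - [0.22, -0.05, 0.12, 0, -0.1, 0, 1]
    - [0.2, -0.05, 0.15, 0, 0, 0, 1]
    - [0.2, -0.05, 0.14, 0, 0, 0, 1]
    - [0.2, -0.05, 0.13, 0, 0, 0, 1]
    - [0, 0, 0, 0, 0, 0, 1]

```text
time: 14.23
ee_pos: [0.537, -0.033, 0.2653]
eef_rot: [0.785, 0.62, -0.006, -0.005]
ft_force: [-1.8, 0.0, -2.9]
width: 0.0112
```

```bash
python3 st.py; python3 arc.py 58 60 61;  python3 - <<'E'
from h import *
import cv2
for n,(x0,x1,y0,y1) in {"side":(200,340,90,240),"top":(150,310,130,250)}.items():
    cv2.imwrite(f"pics/{n}10.png",cv2.resize(r.camera(n)[y0:y1,x0:x1],None,fx=4,fy=4,interpolation=cv2.INTER_CUBIC))
E
```

```text
14.2333 [ 0.537  -0.033   0.2653] z [-0.0161 -0.0002 -0.9999] jaw deg -13.391700107512067 [-1.8458  0.0034 -2.8538] 0.011202172547897923 [ 0.6697  0.2118 -0.7941  1.5789  0.1503  1.4309 -0.3704]
turn units [ 0.0016 -0.1844 -0.022 ]
angle deg 54.029920080836625 off arc 0.004810362801433571
58.0 [ 0.5  -0.09  0.14]
60.0 [ 0.21 -0.05  0.13]
61.0 [ 0.11 -0.03  0.06]
```

View pics/side10.png

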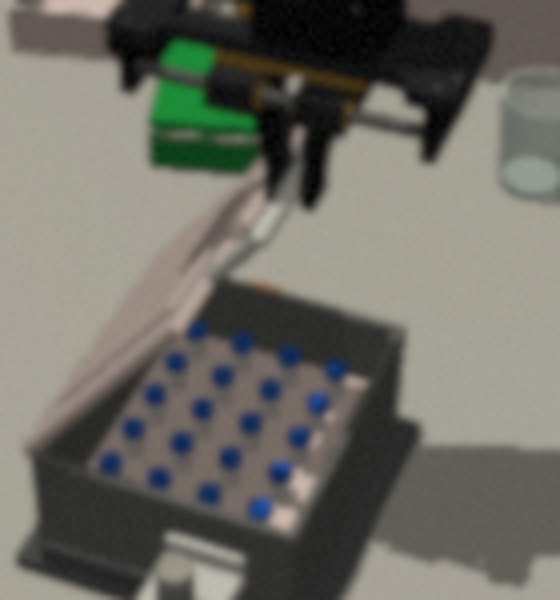

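View pics/top10.png

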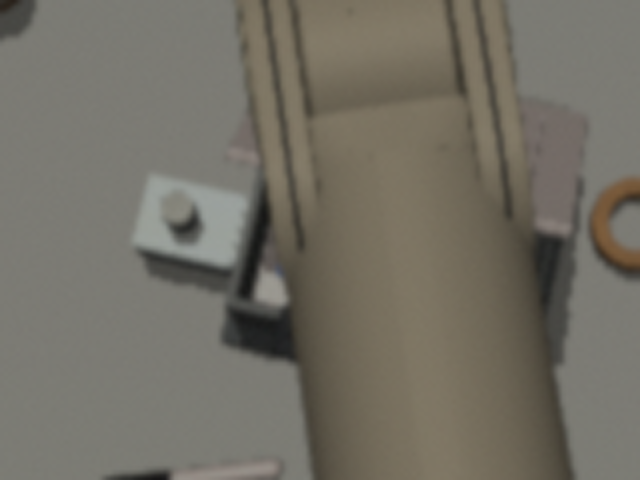

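```bash
python3 - <<'E'
from h import *
a=np.radians(-13.5);ex=np.array([np.cos(a),np.sin(a),0]);ey=np.array([-np.sin(a),np.cos(a),0]);ez=np.array([0,0,1])
c=np.array([.584,.1049,0])+.03*ex-.145*ey
H=c+.085*ex+.1*ez
def W(th,x,y,z):
    C,S=np.cos(th),np.sin(th);return H+ey*y+ex*(x*C+z*S)+ez*(-x*S+z*C)
f=lambda p:np.round((p-[200,90]+.5)*4-.5,0)
g=lambda p:np.round((p-[150,130]+.5)*4-.5,0)
for d in(0,):
    print("shut check bar mid",W(0,-.217,0,.004))
for d in range(48,66,2):
    t=np.radians(d)
    print(d,"barend",f(proj("side",W(t,-.217,.055,.004))),"panel top/bot near corner",f(proj("side",W(t,-.172,.103,.008))),f(proj("side",W(t,-.172,.103,0))),"top far corner",g(proj("top",W(t,-.172,-.103,.008))),g(proj("top",W(t,-.172,.103,.008))),"bar",W(t,-.217,0,.004))
E
python3 - <<'E'
import cv2
i=cv2.imread("pics/side10.png")
cv2.imwrite("pics/side10z.png",cv2.resize(i[120:360,130:350],None,fx=2.5,fy=2.5,interpolation=cv2.INTER_CUBIC))
E
```

```text
shut check bar mid [ 0.45096869 -0.01228221  0.104     ]
48 barend [284. 264.] panel top/bot near corner [192. 346.] [203. 357.] top far corner [567. 246.] [222. 170.] bar [ 0.52367399 -0.02973721  0.26393895]
50 barend [274. 254.] panel top/bot near corner [184. 339.] [195. 349.] top far corner [569. 237.] [224. 161.] bar [ 0.52932155 -0.03109307  0.26880279]
52 barend [264. 245.] panel top/bot near corner [176. 332.] [187. 342.] top far corner [571. 228.] [225. 151.] bar [ 0.53513071 -0.03248773  0.27346098]
54 barend [253. 235.] panel top/bot near corner [167. 325.] [178. 334.] top far corner [573. 218.] [226. 142.] bar [ 0.54109442 -0.03391948  0.27790783]
56 barend [242. 226.] panel top/bot near corner [158. 318.] [170. 327.] top far corner [575. 209.] [228. 132.] bar [ 0.5472054  -0.0353866   0.28213792]
58 barend [231. 217.] panel top/bot near corner [149. 311.] [161. 320.] top far corner [578. 199.] [230. 123.] bar [ 0.5534562  -0.03688729  0.28614611]
60 barend [220. 209.] panel top/bot near corner [140. 304.] [152. 313.] top far corner [580. 189.] [231. 113.] bar [ 0.55983921 -0.03841971  0.28992751]
62 barend [208. 200.] panel top/bot near corner [130. 298.] [143. 307.] top far corner [582. 179.] [233. 103.] bar [ 0.56634666 -0.03998201  0.29347751]
64 barend [196. 192.] panel top/bot near corner [121. 292.] [133. 300.] top far corner [585. 169.] [235.  93.] bar [ 0.57297062 -0.04157228  0.29679179]
```

View pics/side10z.png

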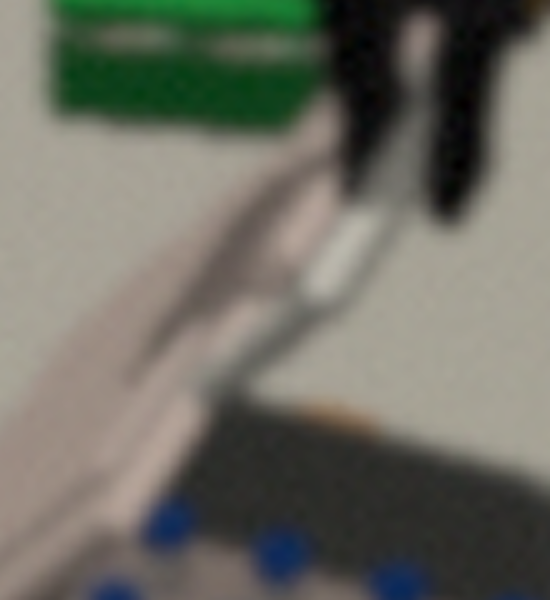

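Request:
send_rows:
  commands:
    - [0, 0, 0, 0, 0, 0, 1]
    - [0.2, -0.05, 0.13, 0, 0, 0, 1]
    - [0.2, -0.05, 0.13, 0, 0, 0, 1]
    - [0.2, -0.05, 0.12, 0, 0, 0, 1]
    - [0.18, -0.04, 0.1, 0, 0, 0, 1]
    - [0, 0, 0, 0, 0, 0, 1]
  grip_force: 50

```text
time: 14.83
ee_pos: [0.5553, -0.0377, 0.2779]
eef_rot: [0.784, 0.62, -0.01, -0.007]
ft_force: [-4.1, 0.2, -0.1]
width: 0.01
```

```bash
python3 st.py .558 -.038 .28;  python3 - <<'E'
from h import *
import cv2
for n,(x0,x1,y0,y1) in {"side":(200,340,90,240),"top":(150,310,130,250)}.items():
    cv2.imwrite(f"pics/{n}11.png",cv2.resize(r.camera(n)[y0:y1,x0:x1],None,fx=4,fy=4,interpolation=cv2.INTER_CUBIC))
E
python3 - <<'E'
import cv2
i=cv2.imread("pics/side11.png")
cv2.imwrite("pics/side11z.png",cv2.resize(i[120:360,110:330],None,fx=2.5,fy=2.5,interpolation=cv2.INTER_CUBIC))
E
```

```text
14.8333 [ 0.5553 -0.0377  0.2779] z [-0.0256 -0.0014 -0.9997] jaw deg -13.3201451984188 [-4.1123  0.2275 -0.0732] 0.010034237600021855 [ 0.6415  0.2623 -0.7877  1.5031  0.1837  1.4788 -0.383 ]
turn units [ 0.0154 -0.2936 -0.037 ]
units [ 0.0911 -0.0104  0.0691]
```

View pics/side11z.png

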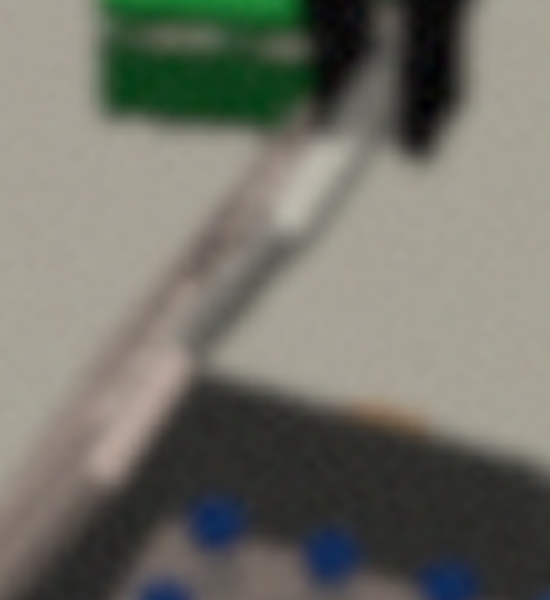

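View pics/top11.png

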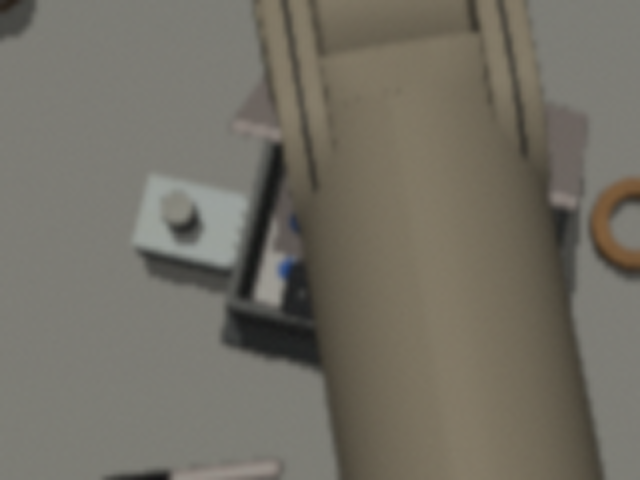

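Request:
send_rows:
  commands:
    - [0.04, -0.01, 0.03, 0, 0, 0, 1]
    - [0, 0, 0, 0, 0, 0, 1]
    - [0, 0, 0, 0, 0, 0, 1]
    - [0, 0, 0, 0, 0, 0, 1]
    - [0, 0, 0, 0, 0, 0, 1]
    - [0, 0, 0, 0, 0, 0, 1]

```text
time: 15.43
ee_pos: [0.5537, -0.0373, 0.277]
eef_rot: [0.784, 0.621, -0.012, -0.008]
ft_force: [-4.2, 0.3, -0.3]
width: 0.0102
```

```bash
python3 st.py .558 -.038 .28;  python3 - <<'E'
from h import *
import cv2
for n in("side","top"):
    cv2.imwrite(f"pics/{n}12.png",r.camera(n))
i=cv2.imread("pics/side12.png")[90:240,200:340]
i=cv2.resize(i,None,fx=4,fy=4,interpolation=cv2.INTER_CUBIC)
cv2.imwrite("pics/side12z.png",cv2.resize(i[120:360,110:330],None,fx=2.5,fy=2.5,interpolation=cv2.INTER_CUBIC))
s=r.read_state();print(s["ee_pos"],s["joint_vel"])
E
```

```text
15.4333 [ 0.5537 -0.0373  0.277 ] z [-0.0288 -0.0019 -0.9996] jaw deg -13.266748137823406 [-4.237   0.2586 -0.3454] 0.010230264157679974 [ 0.6415  0.2616 -0.7882  1.5059  0.1833  1.48   -0.3829]
turn units [ 0.0216 -0.3302 -0.048 ]
units [ 0.1424 -0.0235  0.0988]
[ 0.55374067 -0.03727615  0.27702421] [-0.00080351  0.0023568  -0.00146397 -0.00132976  0.00154954  0.00364686
  0.00023083]
```

View pics/side12z.png

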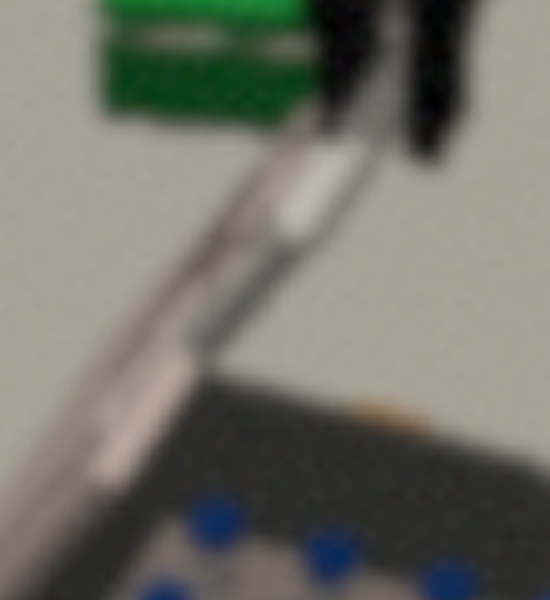

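View pics/side12.png

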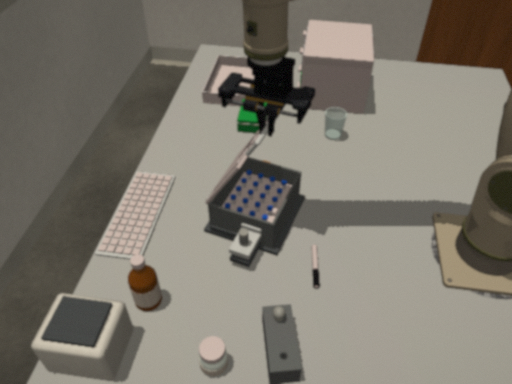

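View pics/top12.png

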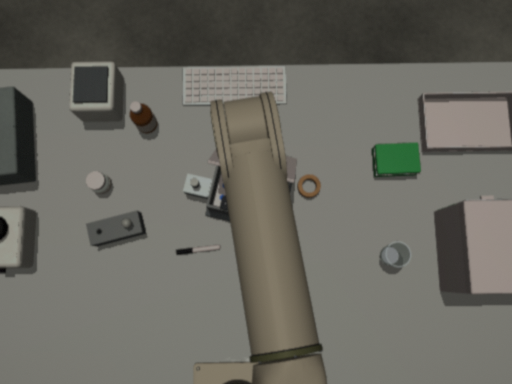

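Request:
send_rows:
  commands:
    - [0.12, -0.03, 0.07, 0, 0, 0, 1]
    - [0.07, -0.01, 0.04, 0, 0, 0, 1]
    - [0.04, -0.01, 0.02, 0, 0, 0, 1]
    - [0.02, 0, 0.01, 0, 0, 0, 1]

```text
time: 15.87
ee_pos: [0.5613, -0.0392, 0.2816]
eef_rot: [0.784, 0.621, -0.012, -0.008]
ft_force: [-5.2, -0.9, 1.5]
width: 0.0103
```

```bash
python3 st.py .558 -.038 .28;  python3 - <<'E'
from h import *
import cv2
for k in range(4):
    im=r.camera("side"); s=r.read_state();print(s["time"],s["ee_pos"],s["ft_force"])
i=im[90:240,200:340]
i=cv2.resize(i,None,fx=4,fy=4,interpolation=cv2.INTER_CUBIC)
cv2.imwrite("pics/side13z.png",cv2.resize(i[120:360,110:330],None,fx=2.5,fy=2.5,interpolation=cv2.INTER_CUBIC))
E
```

```text
15.8667 [ 0.5613 -0.0392  0.2816] z [-0.0296 -0.0024 -0.9996] jaw deg -13.286181374711138 [-5.2113 -0.93    1.5096] 0.01033051609513474 [ 0.6308  0.2797 -0.7851  1.4777  0.1953  1.4951 -0.3871]
turn units [ 0.0267 -0.3391 -0.0442]
units [-0.1101  0.0389 -0.0517]
15.9167 [ 0.56133156 -0.03919971  0.28155763] [-5.4814768  -0.6738651   1.54694348]
15.9667 [ 0.56124802 -0.03917613  0.28153483] [-4.80353599 -0.66951278  1.98702913]
16.0167 [ 0.56120634 -0.03914074  0.28153046] [-5.05448976  0.14890398  2.39825205]
16.0667 [ 0.56116379 -0.03918291  0.28148279] [-4.9483639  -1.58858307  1.76898328]
```

View pics/side13z.png

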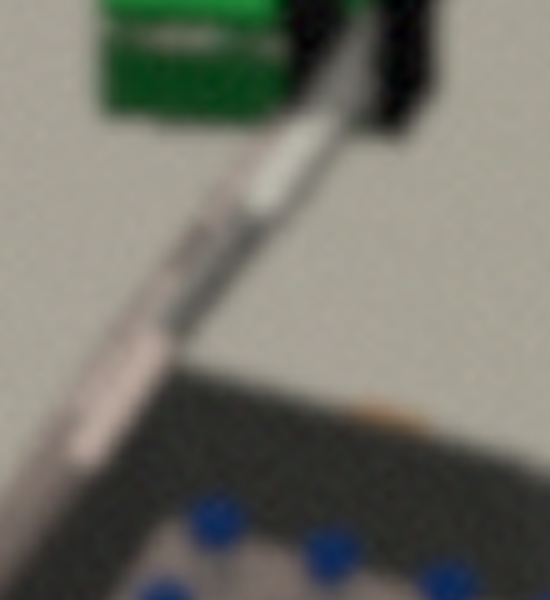

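```bash
python3 - <<'E'
from bench import r
print(r.close_job()); s=r.read_state();print(s["time"],s["ee_pos"],s["width"])
E
```

```text
the job is handed in; nothing more can be done
None
the job is handed in; nothing more can be done
```

I pushed the lock pin fully home through both lugs and let it go with the lid still shut. I then lifted the lid by its bar to about 60° and handed the job in at about 16 s, still gripping it at 50 N. The hand-in gave no verdict.

- **Pin:** It met a firm stop of about 21 N, with the fingers within 1 mm of the height worked out for a seated head. Later pictures show it upright on the upper lug.
- **Lid angle:** My last checks put it at 60.7–62°, from the side picture and the tool position (about 60.8°). That is inside the ±6° limit. The tool was creeping by only about 1 mm/s over the last 0.2 s before I handed in.
- **Bystanders:** By eye, none of the other things had moved in the pictures taken just before the final small lift. I did not measure them.
- **Disagreements:**
  - The bar slid about 6 mm down in the fingers as the lid turned, so the tool ran up to 5 mm off the planned arc. I went by the pictures for the angle from there.
  - The first hold sagged by about 1.6 mm to roughly 58.5°, so I lifted it slightly again.
  - The lid still pushed back on the tool with about 5 N at the end.
  - The gripper read 10–11 mm on the 12 mm bar throughout.

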